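# Gauge a block against the flip stop on the saw's auxiliary fence

### The arm

A 7-joint arm with a two-finger parallel gripper is mounted at the origin on a cart in front of the work surface, level with it; the furniture and walls round the work are solid. World frame = base frame: x ahead of the robot, y to its left, z up, the work surface at z = 0. Lengths are in m, angles in rad, forces in N, time in s.
With the tool pointing down it reaches from about 0.425 to 0.925 m from the base axis. Payload 6.8 kg.
Tool frame: the origin (TCP) lies at the very end of the fingers, on their centre line; the grasp point (between the pads) lies 19 mm behind it; z points along the fingers, y is the line along which they close (so a half turn about z gives the same grasp; the last joint's range is limited). The gripper opens to 85 mm and grips with 20 to 120 N. Pads are 22 mm wide; open, the fingers measure 114 mm over their backs; the gripper's body (76 mm by 85 mm) begins 54 mm behind the grasp point. The pads swing forward as they close: fully open they stand 13 mm farther back than shut.
Start: joints at [-1.27, 0.477, 0.022, 1.555, -0.011, 1.109, -0.083], TCP at [0.268, 0.619, 0.231] pointing down, gripper open.
Joint ranges: [-2.96, 2.96], [-0.34, 2.1], [-1.41, 1.46], [0.24, 2.44], [-1.37, 4.51], [0.17, 1.92], [-2.96, 2.96]. Speed limits (rad/s): [2.39, 2.39, 3.14, 3.14, 3.14, 3.14, 3.14].

### API

Orientations are given as a unit quaternion [w, x, y, z].
In Python, from station import bot gives the robot as it stands. The module is installed in compiled form; this text tells all that it offers.
- The arm moves only by the shell command python3 -m jog 'ROWS' [OPENING] [FORCE]. ROWS is JSON, a list of rows, each a list of 4 numbers: the shift along the tool's x, y, z in cm, then the turn about the tool's z in rad. In form: [[x, y, z, spin], ...]. A call has 1 to 20 rows; each row is the pose to reach, as a shift and turn from the pose commanded when the call began, along the tool's axes at that moment; what a row does not reach only later rows make up. A row lasts 1/12 s, in which the tool goes at most 41.7 mm and 7.16 degrees, less where a joint would pass 70% of its speed; a pose out of reach is approached as far as the arm can. A call with a gripper value outside its range is refused whole. OPENING is the closure, from -1 (fully open) to 1 (shut), set as the call begins (- or left out, the last holds). The fingers move at their own pace and stop on an object; FORCE is the grip in N (left out, the last holds). Time passes only in rows, so rows that repeat a pose let the fingers close. It gives the time, the measured TCP pose, the force, the opening and the grip force at its end, in the units of the state.
- bot.get_obs(): the state, without advancing time (a new reading comes with each control period).
- bot.read_camera(name): name is "side" or "top"; returns a dict with "pixels" (400x640x3 uint8, red, green, blue), "depth" (400x640 float32, m along the optical axis (not along the pixel's ray), 0 where there is no reading), "fovy" (degrees; the focal length in pixels is half the picture's height over the tangent of half this angle, whatever the lens; pixels are square), "cx", "cy" (the principal point, pixels), "pose" (4x4, takes a point from camera to world coordinates). Camera axes: x right, y down, z forward; pixel columns grow to the right and rows downward; lengths in m; the calibration is good to about 2 mm. A picture is of the moment at which its call begins.
- bot.hand_in(): hands the job in; it is judged then, once.
The state is a dict: "t": time; "q": joint angles; "joint_vel": joint speeds; "joint_torque": joint torques, N m; "eef_pos": TCP position; "tool_rot": TCP orientation; "contact_force": force on the tool from outside, world axes, zero at the start; "torque": the same for the moment, N m; "gripper_width": opening from 0.0 (shut) to 1.0 (fully open); "grasp_force": force on a finger pad.
Only numpy, scipy, OpenCV 4.12 (cv2) and the standard library are available. Lean on these libraries where they do the work, as an engineer would, in place of code of your own. Each camera call takes 0.05 s, during which the arm holds its last target. There are 200 camera calls.

### The job

Flip the stop on the short aluminium fence down in front of the fence. Then push the large wooden set-up block flat against the fence and along it until its end bears on the stop and has carried the stop along its hinge pin right home against the far ear: a snug push of about 11 N, firm but never a hard shove. Leaving the block exactly where the stop gauged it, flip the stop back up out of the way and let go, and leave the other things alone.

Things in the scene. Friction and masses are not known exactly. Their poses are not given: they have to be found in the camera images.
- fence: Fixed aluminium fence on the saw table, 24 mm thick (its x), 400 long (its y), 40 high. Origin: centre of its underside. Working face: plane x = -12 mm, looking to -x, to the robot. Its y points roughly to the robot's left. Behind each end a foot with a black knob (to x = +50 mm, 28 mm high). Place and yaw vary.
- flip_stop (a joint): Hinge angle of the flip stop, rad: 0 = down (end of travel, gauging), 1.6 = up (end of travel). Stiff (about 0.06 N m): stays at any angle. The axis is the fence's y. It starts up. When up, the arm stands upright, the stop finger points to -x, the thumb tab lies to +x; push the arm's back to -x, then down on it, to turn the stop down.
- stop_hinge (a point): Middle of the stop's hinge, on its axis, 54 mm above the table over the fence's middle plane, on a pin between two fixed ears (tops 58 mm high) of a 72 mm long carrier on the fence's +y half. Pushed with over 3.5 N, stop and this point slide along the pin to +y by 2 to 30 mm (unlisted), until home on the far ear: the force then rises. They stay where shifted.
- stop_arm (a point): End of the stop's arm. Down, from the hinge in the fence's axes: the arm is 16 mm wide (y), x = -4 to -62 mm, z = -4 to +4 mm; this point lies at x = -62, z = 0. Below the arm is the stop finger, x = -18 to -54 mm, z = 0 to -47 mm, 16 mm wide (y). Turns with the stop.
- stop_tab (a point): Top of the flat thumb tab. Down, from the hinge in the fence's axes: the tab is upright, x = -3.5 to +3.5 mm, 22 mm wide (y), z = 4 to 52 mm; this point lies at x = 0, z = 52. Push the tab to +x to turn the stop up. Turns with the stop.
- stop_face (a point): Middle of the flat gauging face of the stop finger. Down, from the hinge in the fence's axes: x = -36, y = -8, z = -40 mm. The face looks to the fence's -y, from where the block comes. Turns with the stop, so its y along the fence is the same up or down. The gauge is true only with the stop home on the far ear.
- block: Large planed wooden set-up block, 45 x 120 x 25 mm, about 80 g, lying loose in front of the fence. Origin: centre of its underside; its y is its long axis and roughly along the fence, z up. Its +y end is the one to meet the stop. Its end faces lie 60 mm from the origin, its long sides 22.5 mm.
- short_block: Bystander: short thick off-cut, 36 x 55 x 36 mm, loose. Origin: centre of its underside.
- sander: Bystander: sanding block, 37 x 87 x 24 mm, loose. Origin: centre of its underside.
- wedge: Bystander: wooden wedge, 26 x 100 x 20 mm, loose, behind the fence. Origin: centre of its underside.
There are look-alikes about, which are no part of the job. What is shaped like the block but orange or yellow is not meant.

How it is judged:
By the outcome, as a careful person would: the job done as asked, in the order asked, and still so for the second after the job is handed in, with the robot touching nothing.
It also fails if it takes over 72 s, if anything falls off the work surface, if the arm or the gripper's body presses on something with over 40 N, if the wrist force passes 120 N, or if a joint passes its speed limit or range.

## Working session

There is one attempt and no reset: what is moved stays moved. The work goes in short steps, Python scripts to look and compute and a shell command to move; the robot and the scene stay as the last step left them, time stands still between calls to the robot, and variables do not carry over. Pictures are saved under pics/ and viewed, at most 10 in all, crops included, and the job is handed in when it is done.

```bash
mkdir -p pics
cat > h.py <<'E'
import numpy as np, cv2
from station import bot
def cam(n):
    r=bot.read_camera(n); d=r["depth"]; f=200/np.tan(np.radians(r["fovy"])/2)
    v,u=np.mgrid[0:400,0:640]
    P=np.stack([(u-r["cx"])/f*d,(v-r["cy"])/f*d,d,np.ones_like(d)],-1)@np.array(r["pose"]).T
    P=P[...,:3].copy(); P[d==0]=np.nan
    return r["pixels"],P,r
def save(n,img): cv2.imwrite("pics/"+n+".png",np.ascontiguousarray(img[...,::-1]))
E
python3 - <<'E'
from h import *
for n in("top","side"):
    im,P,r=cam(n); save(n+"0",im); np.savez(n+"0.npz",im=im,P=P); print(n,r["fovy"],r["cx"],r["cy"],np.round(r["pose"],3).tolist())
o=bot.get_obs(); print({k:np.round(v,3).tolist() for k,v in o.items()})
E
```

```text
top 44.52492820917115 315.1315209667706 195.88067991627972 [[-0.019, -0.984, 0.179, 0.382], [-1.0, 0.016, -0.014, -0.045], [0.01, -0.179, -0.984, 1.201], [0.0, 0.0, 0.0, 1.0]]
side 42.12999686539207 321.21512264387337 197.57314354124952 [[0.993, -0.091, 0.081, 0.474], [-0.12, -0.644, 0.756, -1.026], [-0.016, -0.76, -0.65, 0.932], [0.0, 0.0, 0.0, 1.0]]
{'t': 0.1, 'q': [-1.27, 0.478, 0.022, 1.556, -0.012, 1.109, -0.083], 'joint_vel': [0.0, -0.002, -0.002, -0.004, 0.0, -0.0, 0.001], 'joint_torque': [0.005, -59.777, 1.614, -28.195, 0.013, 0.005, -0.0], 'eef_pos': [0.268, 0.619, 0.23], 'tool_rot': [-0.0, 0.203, 0.979, -0.001], 'contact_force': [-0.373, -0.075, -0.657], 'torque': [0.024, 0.04, 0.014], 'grasp_force': 0.0, 'gripper_width': 1.002}
```

View pics/top0.png

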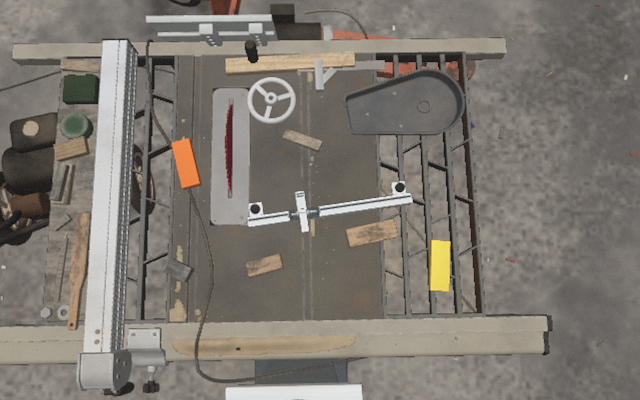

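View pics/side0.png

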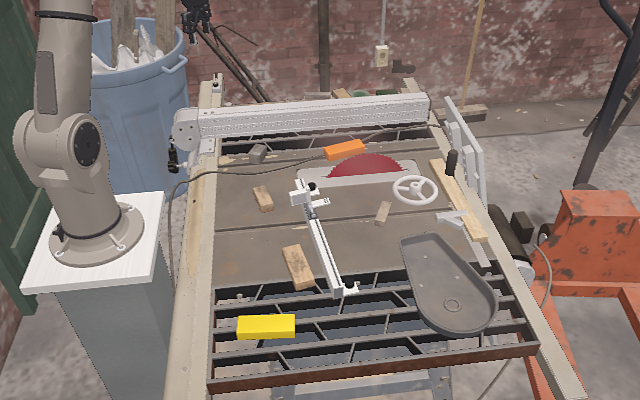

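Run:
```python
from h import *
a=np.load("top0.npz"); s=np.load("side0.npz")
c1=cv2.resize(a["im"][175:285,235:425],None,fx=4.2,fy=4.2,interpolation=cv2.INTER_CUBIC)[:300*2-20]
save("c1",c1[:462,:798])
P=a["P"]; im=a["im"]
for u,v in[(372,233),(264,265),(312,228),(302,140),(300,195),(303,224),(255,210),(399,187),(350,207),(340,250)]: print(u,v,np.round(P[v,u],3),im[v,u])
# table z residual
X=P.reshape(-1,3); m=(abs(X[:,2])<.012)&(X[:,0]>.3)&(X[:,0]<.75)&(abs(X[:,1])<.25)
print(np.linalg.lstsq(np.c_[X[m][:,:2],np.ones(m.sum())],X[m][:,2],rcond=None)[0],m.sum())
def comp(lo,hi,xr,yr):
    M=((P[...,2]>lo)&(P[...,2]<hi)&(P[...,0]>xr[0])&(P[...,0]<xr[1])&(P[...,1]>yr[0])&(P[...,1]<yr[1])).astype(np.uint8)
    n,L,st,_=cv2.connectedComponentsWithStats(M,connectivity=4)
    for i in range(1,n):
        if st[i,4]>25:
            Q=P[L==i]; (c,w,t)=cv2.minAreaRect((Q[:,:2]*1000).astype(np.float32))
            print(st[i],np.round(c,1),np.round(w,1),round(t,1),"z",np.round(np.nanpercentile(Q[:,2],[5,50,95]),3))
comp(.012,.12,(.25,.8),(-.3,.25))
```

```text
372 233 [ 0.502 -0.197  0.023] [135 116  97]
264 265 [0.43  0.064 0.023] [140 121 104]
312 228 [ 0.519 -0.052  0.003] [180 159 131]
302 140 [ 0.741 -0.031  0.014] [170 156 137]
300 195 [ 0.591 -0.025  0.066] [169 172 173]
303 224 [ 0.517 -0.032  0.104] [226 228 227]
255 210 [0.562 0.085 0.03 ] [54 55 53]
399 187 [ 0.614 -0.267  0.028] [53 51 51]
350 207 [ 0.564 -0.145  0.04 ] [227 229 228]
340 250 [ 0.464 -0.12  -0.003] [106 101  92]
[ 0.00066468 -0.00178677 -0.00132617] 30552
[225 115   7  71 336] [714.3 151.4] [  7.1 171.1] 89.8 z [0.017 0.046 0.068]
[346 116  64  18 219] [ 758.1 -215.8] [162.8  40.1] 73.7 z [0.024 0.028 0.032]
[265 118  18   5  55] [794.6  40.5] [10.4 43.7] 3.4 z [0.012 0.015 0.018]
[304 136  19  15 151] [734.3 -56.8] [44.  27.3] 67.9 z [0.013 0.016 0.021]
[188 140  13  47 320] [685.  236.3] [119.6  27.5] 0.4 z [0.016 0.024 0.028]
[395 182  10  10  81] [ 615.1 -269.3] [21.3 23.3] 85.4 z [0.019 0.027 0.031]
[ 247  191  166   41 2124] [550.2 -95.7] [398.7 100.6] 89.0 z [0.025 0.04  0.105]
[251 204  10  10  75] [567.2  84.6] [20.8 21.2] 85.5 z [0.02  0.027 0.032]
[346 218  53  30 936] [ 504.  -197.1] [ 45.4 120.2] 12.1 z [0.02  0.024 0.028]
[246 253  37  24 546] [431.7  63.9] [36.2 84.7] 14.2 z [0.019 0.023 0.026]
[184 265  10  17  98] [414.2 242.5] [15.7 37.6] 85.7 z [0.014 0.034 0.038]
```

View pics/c1.png

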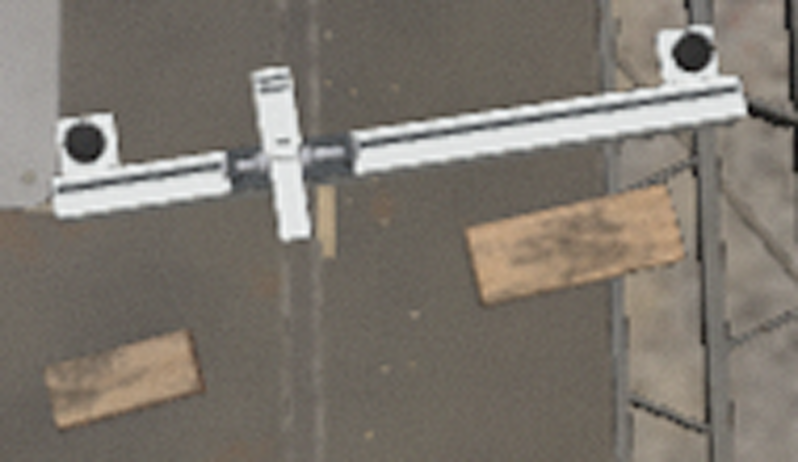

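Run:
```python
from h import *
for n in("top0","side0"):
    P=np.load(n+".npz")["P"].reshape(-1,3)
    a=np.radians(7.7)
    for k in range(3):
        yf=np.array([-np.sin(a),np.cos(a)]); xf=np.array([np.cos(a),np.sin(a)])
        c=np.array([.574,-.092])
        l=(P[:,:2]-c)@np.c_[xf,yf]
        m=(abs(P[:,2]-.04)<.004)&(abs(l[:,0])<.03)&(abs(l[:,1])<.23)
        L=l[m]; bins=np.arange(-.19,.2,.008); E=[]
        for b in bins:
            s=L[(L[:,1]>=b)&(L[:,1]<b+.008),0]
            if len(s)>4: E.append((b+.004,s.min(),s.max()))
        E=np.array(E); p=np.polyfit(E[:,1],E[:,1],1) if 0 else np.polyfit(E[:,0],(E[:,1]+E[:,2])/2,1)
        a-=np.arctan(p[0])
    w=np.median(E[:,2]-E[:,1]); c2=c+p[1]*xf
    ylo,yhi=L[:,1].min(),L[:,1].max()
    print(n,"yaw",np.degrees(a),"width",w,"yrange",ylo,yhi,"ctr",c2+yf*(ylo+yhi)/2)
    C=c2+yf*(ylo+yhi)/2
    l=(P[:,:2]-C)@np.c_[xf,yf]
    m=(P[:,2]>.075)&(P[:,2]<.13)&(abs(l[:,0])<.07)&(abs(l[:,1])<.2)
    Q=np.c_[l[m],P[m,2]]
    print("stop pts",m.sum(),Q.min(0).round(4),Q.max(0).round(4),np.median(Q,0).round(4))
    m=(P[:,2]>.105)&(P[:,2]<.13)&(abs(l[:,0])<.07)&(abs(l[:,1])<.2); Q=np.c_[l[m],P[m,2]]; print("arm top",m.sum(),Q.min(0).round(4),Q.max(0).round(4))
    m=(P[:,2]>.045)&(P[:,2]<.07)&(abs(l[:,0])<.07)&(abs(l[:,1])<.2); Q=np.c_[l[m],P[m,2]]
    t=Q[Q[:,0]>.016]; print("tab",len(t),t.min(0).round(4),t.max(0).round(4)); print("carrier",Q[:,1].min(),Q[:,1].max())
    m=(P[:,2]>.018)&(P[:,2]<.03)&(abs(P[:,0]-.504)<.05)&(abs(P[:,1]+.197)<.08)
    print("block",cv2.minAreaRect((P[m][:,:2]*1000).astype(np.float32)), ((np.array([.504,-.197])-C)@np.c_[xf,yf]).round(4))
```

```text
top0 yaw 7.651773198167928 width 0.023126420762829628 yrange -0.20335590736085163 0.1978253015430351 ctr [ 0.56000304 -0.09667062]
stop pts 169 [-0.0502  0.0587  0.075 ] [0.0027 0.0752 0.117 ] [-0.025   0.0671  0.1059]
arm top 109 [-0.0497  0.0587  0.105 ] [0.0023 0.0752 0.117 ]
tab 138 [0.0162 0.0562 0.0531] [0.0516 0.078  0.0674]
carrier -0.1938924365827848 0.15731342523408195
block ((523.3076782226562, -189.626708984375), (85.69902801513672, 127.2225341796875), 11.764293670654297) [-0.0689 -0.092 ]
side0 yaw 7.825714548128261 width 0.02263078111391023 yrange -0.20159122949621985 0.2003077065694905 ctr [ 0.55885256 -0.09472966]
stop pts 283 [-0.0498  0.0551  0.0753] [0.0037 0.0762 0.1163] [-0.0226  0.0604  0.0978]
arm top 56 [-0.044  0.056  0.105] [0.0037 0.0758 0.1163]
tab 98 [0.0161 0.0533 0.0506] [0.0533 0.0794 0.0634]
carrier 0.02305501605741689 0.0867362393324014
block ((522.7477416992188, -189.84527587890625), (85.38430786132812, 128.4287109375), 11.92087173461914) [-0.0683 -0.0938]
```

```bash
cat >> h.py <<'E'
C=np.array([.5595,-.0957]); A=np.radians(7.74)
xf=np.array([np.cos(A),np.sin(A)]); yf=np.array([-np.sin(A),np.cos(A)])
from scipy.spatial.transform import Rotation as R
def loc(): 
    o=bot.get_obs(); p=np.array(o["eef_pos"]); q=o["tool_rot"]; r=R.from_quat([q[1],q[2],q[3],q[0]]).as_matrix()
    return o,p,r,np.r_[(p[:2]-C)@np.c_[xf,yf],p[2]]
def go(x,y,z):
    o,p,r,l=loc()
    print("local",l.round(4),"t",o["t"],"F local",np.r_[np.array(o["contact_force"])[:2]@np.c_[xf,yf],o["contact_force"][2]].round(2),"toolx yaw-fence deg",np.degrees(np.arctan2(r[1,0],r[0,0])-A).round(2), "tilt z",r[:,2].round(3))
    t=np.r_[C+x*xf+y*yf,z]-p
    print("tool shift cm",(r.T@t*100).round(2), "q",np.round(o["q"],2))
E
python3 -c "
from h import *
go(.03,.067,.20)"
```

```text
local [-0.1925  0.7473  0.2304] t 0.1 F local [-0.38 -0.02 -0.66] toolx yaw-fence deg 148.84 tilt z [-0.001 -0.002 -1.   ]
tool shift cm [-54.24 -46.7    3.12] q [-1.27  0.48  0.02  1.56 -0.01  1.11 -0.08]
```

```bash
python3 -m jog '[[-5,-4.3,0,-0.05],[-10,-8.6,0,-0.1],[-15,-12.9,0,-0.15],[-20,-17.2,0,-0.2],[-25,-21.5,0,-0.25],[-30,-25.8,0,-0.3],[-35,-30.1,0,-0.35],[-40,-34.4,0,-0.4],[-45,-38.7,0,-0.45],[-50,-43,0,-0.5],[-53,-45.6,1.5,-0.544],[-54.2,-46.7,3,-0.544],[-54.2,-46.7,3,-0.544],[-54.2,-46.7,3,-0.544],[-54.2,-46.7,3,-0.544],[-54.2,-46.7,3,-0.544],[-54.2,-46.7,3,-0.544],[-54.2,-46.7,3,-0.544],[-54.2,-46.7,3,-0.544],[-54.2,-46.7,3,-0.544]]' 1 40; python3 -c "
from h import *
go(.03,.067,.10)"
```

```text
t: 1.77
eef_pos: [0.5796, -0.0246, 0.2007]
tool_rot: [-0.001, -0.067, 0.998, 0.0]
contact_force: [-0.4, -0.5, 0.2]
gripper_width: 0.003
grasp_force: 0.0
local [0.0295 0.0677 0.2007] t 1.7667 F local [-0.5  -0.39  0.2 ] toolx yaw-fence deg -180.07 tilt z [-0.001  0.    -1.   ]
tool shift cm [-0.06 -0.07 10.07] q [-0.25  0.36  0.24  1.83 -0.1   0.97  1.73]
```

```bash
python3 -m jog '[[0,-0.05,3,0],[0,-0.05,6,0],[0,-0.05,8.5,0],[0,-0.05,10.2,0],[0,-0.05,10.2,0],[0,-0.05,10.2,0],[1,-0.05,10.2,0],[1.5,-0.05,10.2,0],[2,-0.05,10.2,0],[2.45,-0.05,10.2,0],[2.8,-0.05,10.3,0],[3.2,-0.05,10.37,0],[3.6,-0.05,10.5,0],[3.95,-0.05,10.7,0],[4.35,-0.05,10.95,0],[4.75,-0.05,11.2,0],[5.05,-0.05,11.5,0],[5.05,-0.05,11.5,0],[5.05,-0.05,11.5,0]]'; python3 -c "
from h import *
go(-.034,.067,.059)
im,P,r=cam('side'); save('c2',cv2.resize(im[120:330,180:420],None,fx=2.5,fy=2.5))"
```

```text
t: 3.35
eef_pos: [0.5293, -0.032, 0.0858]
tool_rot: [-0.001, -0.068, 0.998, -0.0]
contact_force: [0.5, -0.4, -0.4]
gripper_width: -0.0
grasp_force: 0.0
local [-0.0213  0.0672  0.0858] t 3.35 F local [ 0.42 -0.42 -0.37] toolx yaw-fence deg -180.0 tilt z [-0.001 -0.    -1.   ]
tool shift cm [ 1.27 -0.02  2.68] q [-0.22  0.44  0.2   2.03 -0.14  0.68  1.78]
```

View pics/c2.png

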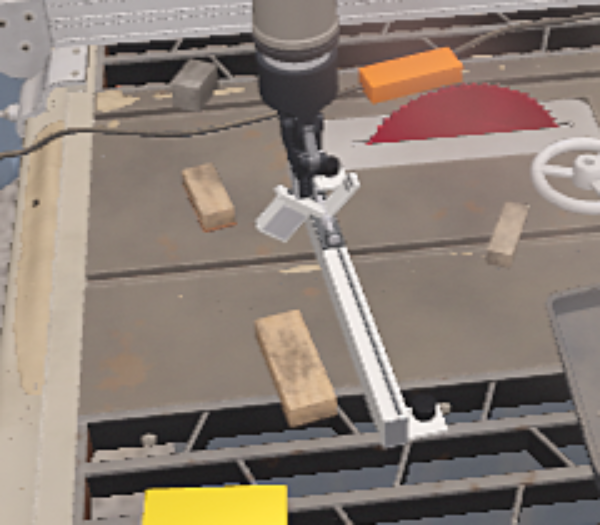

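```bash
python3 -m jog '[[0.3,0,0.35,0],[0.55,0,0.7,0],[0.8,0,1.08,0],[0.95,0,1.5,0],[1.1,0,1.93,0],[1.2,0,2.25,0],[1.27,0,2.5,0],[1.3,0,2.7,0],[1.3,0,2.8,0],[1.3,0,2.88,0],[1.3,0,2.88,0],[1.3,0,2.88,0],[1.3,0,2.88,0]]'; python3 -c "
from h import *
go(-.034,.067,.0575)"
```

```text
t: 4.48
eef_pos: [0.5168, -0.0337, 0.0578]
tool_rot: [-0.0, -0.067, 0.998, 0.0]
contact_force: [-2.8, -1.2, 5.6]
gripper_width: 0.002
grasp_force: 2.8
local [-0.034   0.0672  0.0578] t 4.4833 F local [-2.91 -0.8   5.63] toolx yaw-fence deg -180.0 tilt z [-0.001  0.    -1.   ]
tool shift cm [ 0.   -0.02  0.03] q [-0.21  0.47  0.19  2.08 -0.15  0.61  1.79]
```

```bash
python3 -m jog '[[0,0,-2,0],[0,0,-5,0],[0,0,-7,0],[3,-4,-7.5,0],[5,-7,-7.5,0],[7,-10.5,-7.5,0],[9,-14,-7.5,0],[9.2,-16,-7.5,0],[9.2,-16,-5,0],[9.2,-16,-2,0],[9.2,-16,1,0],[9.2,-16,3,0],[9.2,-16,4.5,0],[9.2,-16,5.2,0],[9.2,-16,5.2,0],[9.2,-16,5.2,0]]' -0.3 40; python3 -c "
from h import *
go(-.105,-.093,.006)
im,P,r=cam('side'); save('c3',cv2.resize(im[150:350,180:400],None,fx=2.7,fy=2.7))"
```

```text
t: 5.82
eef_pos: [0.4478, -0.2047, 0.0058]
tool_rot: [0.0, -0.067, 0.998, -0.0]
contact_force: [0.0, 0.2, -0.3]
gripper_width: 0.649
grasp_force: 0.0
local [-0.1254 -0.093   0.0058] t 5.8167 F local [ 0.05  0.22 -0.26] toolx yaw-fence deg -180.0 tilt z [ 0. -0. -1.]
tool shift cm [-2.04 -0.   -0.02] q [ 0.14  0.54  0.2   2.15 -0.23  0.47  2.23]
```

View pics/c3.png

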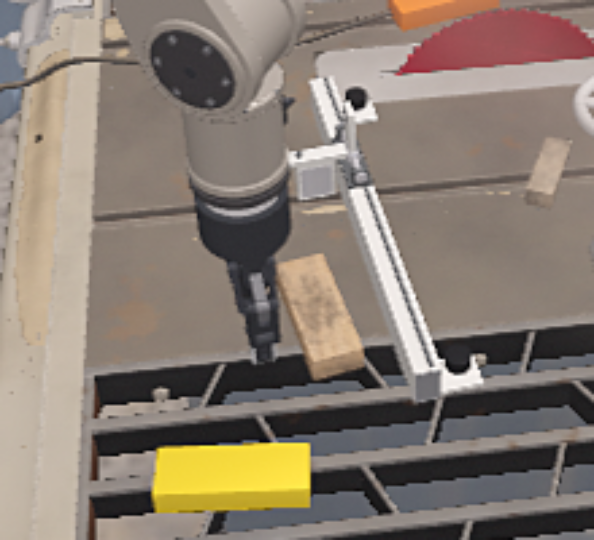

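```bash
python3 -m jog '[[-0.8,0,0,0],[-1.5,0,0,0],[-2,0,0,0],[-2.5,0,0,0],[-3,0,0,0],[-3.5,0,0,0],[-4,0,0,0],[-4.4,0,0,0],[-4.8,0,0,0],[-5.1,0,0,0],[-5.3,0,0,0],[-5.5,0,0,0],[-5.5,0,0,0],[-5.5,0,0,0]]'; python3 -c "
from h import *
go(-.068,-.093,.006)"
```

```text
t: 7.03
eef_pos: [0.5023, -0.1972, 0.0055]
tool_rot: [0.0, -0.068, 0.998, -0.0]
contact_force: [-0.4, 0.3, 0.4]
gripper_width: 0.647
grasp_force: 0.0
local [-0.0704 -0.0928  0.0055] t 7.0333 F local [-0.38  0.34  0.43] toolx yaw-fence deg -179.99 tilt z [ 0. -0. -1.]
tool shift cm [-0.24 -0.02 -0.05] q [ 0.09  0.59  0.21  2.04 -0.23  0.53  2.18]
```

```bash
python3 -m jog '[[-0.1,0,0,0],[-0.2,0,0,0],[-0.2,0,0,0],[-0.2,0,0,0]]'|grep force; python3 -m jog '[[-0.05,0,0,0],[-0.1,0,0,0],[-0.1,0,0,0],[-0.1,0,0,0]]'|grep force;python3 -c "
from h import *
go(-.068,-.093,.006)"
```

```text
contact_force: [-2.5, -0.9, 1.0]
grasp_force: 0.9
contact_force: [-5.0, -0.3, 4.5]
grasp_force: 2.5
local [-0.0689 -0.0928  0.0054] t 7.7 F local [-4.95  0.42  4.54] toolx yaw-fence deg -180.04 tilt z [-0.002  0.    -1.   ]
tool shift cm [-0.09 -0.02 -0.07] q [ 0.09  0.59  0.21  2.04 -0.23  0.53  2.18]
```

```bash
python3 -m jog '[[0.5,0,0,0],[1.5,0,0,0],[2,0,-3,0],[2,-1,-6,0.1],[1,-3,-8,0.22],[0,-5,-8,0.34],[-1,-7,-8,0.46],[-2,-9.2,-8,0.58],[-3.3,-9.2,-8,0.7],[-3.3,-9.2,-8,0.82],[-3.3,-9.2,-8,0.94],[-3.3,-9.2,-8,1.06],[-3.3,-9.2,-8,1.18],[-3.3,-9.2,-8,1.3],[-3.3,-9.2,-8,1.42],[-3.3,-9.2,-8,1.52],[-3.3,-9.2,-8,1.571],[-3.3,-9.2,-8,1.571],[-3.3,-9.2,-8,1.571]]' 1 40; python3 -c "
from h import *
im,P,r=cam('top'); save('c4',cv2.resize(im[180:270,240:430],None,fx=4,fy=4,interpolation=cv2.INTER_CUBIC)); np.savez('t4.npz',im=im,P=P)
m=(P[...,2]>.018)&(P[...,2]<.031); l=(P[...,:2]-C)@np.c_[xf,yf]; m&=(l[...,0]>-.075)&(l[...,0]<-.016)&(l[...,1]>-.19)&(l[...,1]<0)
print(cv2.minAreaRect((l[m]*1000).astype(np.float32)))
go(-.0355,-.185,.008)"
```

```text
t: 9.28
eef_pos: [0.5499, -0.2834, 0.0853]
tool_rot: [0.0, 0.657, 0.754, -0.0]
contact_force: [-1.3, -0.1, -0.6]
gripper_width: 0.004
grasp_force: 0.0
((-35.955055236816406, -77.94021606445312), (39.92168045043945, 87.73780059814453), 0.7020931243896484)
local [-0.0348 -0.1847  0.0854] t 9.3333 F local [0.14 0.11 0.27] toolx yaw-fence deg 90.1 tilt z [ 0.  0. -1.]
tool shift cm [-0.03 -0.07  7.74] q [-0.11  0.65  0.68  1.85 -0.54  0.83  0.98]
```

View pics/c4.png

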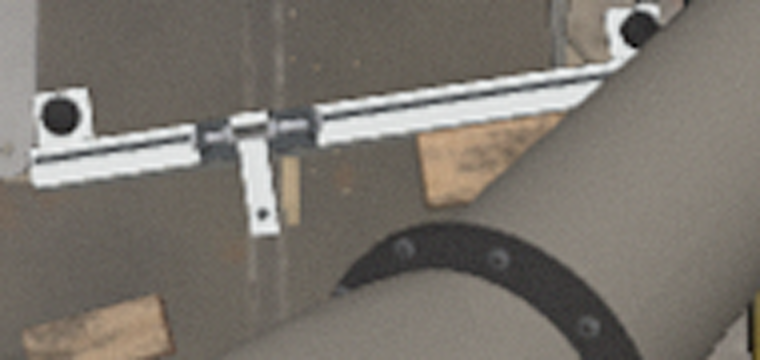

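```bash
python3 -m jog '[[0,-0.07,2.5,0],[0,-0.07,5,0],[0,-0.07,7,0],[0,-0.07,7.7,0],[0,-0.07,7.7,0],[0.8,-0.07,7.7,0],[1.5,-0.07,7.7,0],[2,-0.07,7.7,0],[2.5,-0.07,7.7,0],[3.2,-0.06,7.7,0],[4,-0.05,7.7,0],[4.8,-0.04,7.7,0],[5.6,-0.03,7.7,0],[6.4,-0.02,7.7,0],[7.2,-0.01,7.7,0],[8,0,7.7,0],[8.7,0.01,7.7,0],[9.2,0.02,7.7,0],[9.5,0.02,7.7,0],[9.5,0.02,7.7,0]]'; python3 -c "
from h import *
go(-.0345,-.072,.008)
im,P,r=cam('side'); np.savez('s5.npz',im=im,P=P); save('c5',cv2.resize(im[170:320,230:400],None,fx=3.5,fy=3.5,interpolation=cv2.INTER_CUBIC))"
```

```text
t: 11.0
eef_pos: [0.5373, -0.1881, 0.0083]
tool_rot: [-0.001, 0.657, 0.754, 0.0]
contact_force: [0.4, 0.1, 0.5]
gripper_width: -0.001
grasp_force: 0.0
local [-0.0344 -0.0885  0.0083] t 11.0 F local [0.43 0.04 0.46] toolx yaw-fence deg 90.06 tilt z [-0.001  0.001 -1.   ]
tool shift cm [ 1.65 -0.01  0.03] q [-0.21  0.7   0.59  1.99 -0.64  0.65  0.93]
```

View pics/c5.png

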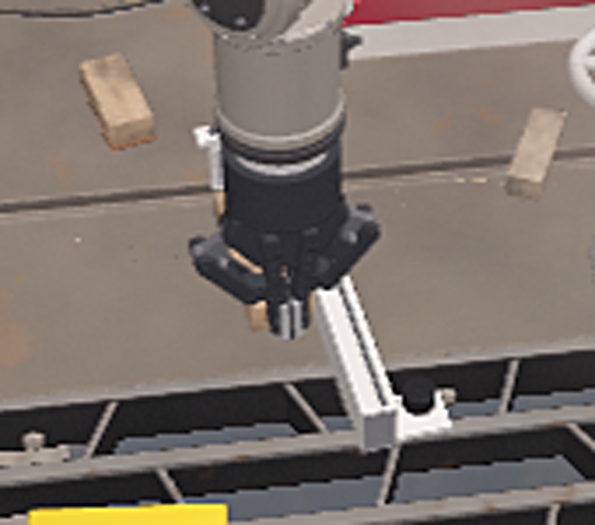

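```bash
python3 -m jog '[[0.3,0,0,0],[0.6,0,0,0],[0.8,0,0,0],[1,0,0,0],[1.2,0,0,0],[1.4,0,0,0],[1.5,0,0,0],[1.6,0,0,0],[1.6,0,0,0]]'|grep -E 't:|force'; python3 -c "
from h import *
go(-.0345,-.072,.008)"; python3 -m jog '[[0.1,0,0,0],[0.2,0,0,0],[0.3,0,0,0],[0.3,0,0,0]]'|grep -E 't:|force'; python3 -c "
from h import *
go(-.0345,-.072,.008)"
```

```text
t: 11.8
tool_rot: [-0.0, 0.658, 0.753, 0.0]
contact_force: [-0.3, -0.1, -0.2]
grasp_force: 0.0
local [-0.0344 -0.0735  0.0085] t 11.8 F local [-0.28 -0.07 -0.16] toolx yaw-fence deg 90.0 tilt z [-0.  0. -1.]
tool shift cm [ 0.15 -0.01  0.05] q [-0.24  0.69  0.59  2.01 -0.64  0.64  0.91]
t: 12.13
tool_rot: [-0.0, 0.658, 0.753, 0.0]
contact_force: [0.1, -0.3, 0.1]
grasp_force: 0.1
local [-0.0343 -0.0705  0.0085] t 12.1333 F local [ 0.07 -0.28  0.09] toolx yaw-fence deg 90.0 tilt z [-0.  0. -1.]
tool shift cm [-0.15 -0.02  0.05] q [-0.25  0.69  0.59  2.01 -0.64  0.63  0.91]
```

```bash
python3 -m jog '[[0.1,0,0,0],[0.2,0,0,0],[0.3,0,0,0]]'|grep -E 'contact|pos'; python3 -m jog '[[0.1,0,0,0],[0.2,0,0,0],[0.3,0,0,0]]'|grep -E 'contact|pos';  python3 -m jog '[[0.1,0,0,0],[0.2,0,0,0],[0.2,0,0,0]]'|grep -E 'contact|pos'; python3 -c "
from h import *
go(-.0345,-.072,.008)"
```

```text
eef_pos: [0.5348, -0.1685, 0.0087]
contact_force: [0.3, -5.0, 0.8]
eef_pos: [0.5342, -0.1652, 0.0086]
contact_force: [0.2, -4.1, 0.2]
eef_pos: [0.5339, -0.1623, 0.0085]
contact_force: [-0.6, -4.1, 0.1]
local [-0.0343 -0.0626  0.0085] t 12.8833 F local [-1.18 -3.99  0.06] toolx yaw-fence deg 90.01 tilt z [-0.  0. -1.]
tool shift cm [-0.94 -0.02  0.05] q [-0.26  0.69  0.59  2.02 -0.64  0.63  0.9 ]
```

```bash
python3 -m jog '[[0.1,0,0,0],[0.2,0,0,0],[0.2,0,0,0]]'|grep -E 'contact|pos'; python3 -m jog '[[0.1,0,0,0],[0.2,0,0,0],[0.2,0,0,0]]'|grep -E 'contact|pos';  python3 -m jog '[[0.1,0,0,0],[0.2,0,0,0],[0.2,0,0,0]]'|grep -E 'contact|pos'; python3 -c "
from h import *
go(-.0345,-.072,.008)"
```

```text
eef_pos: [0.5336, -0.1603, 0.0085]
contact_force: [-0.4, -4.3, 0.2]
eef_pos: [0.5334, -0.1583, 0.0085]
contact_force: [0.8, -3.7, 0.4]
eef_pos: [0.5332, -0.1572, 0.0086]
contact_force: [-0.0, -6.1, 0.4]
local [-0.0344 -0.0574  0.0086] t 13.6333 F local [-0.85 -6.01  0.43] toolx yaw-fence deg 89.97 tilt z [ 0.    -0.001 -1.   ]
tool shift cm [-1.46 -0.01  0.06] q [-0.27  0.68  0.59  2.02 -0.65  0.63  0.89]
```

```bash
python3 -m jog '[[0.05,0,0,0],[0.05,0,0,0],[0.05,0,0,0]]'|grep -E 'contact|pos'; python3 -m jog '[[0.05,0,0,0],[0.05,0,0,0],[0.05,0,0,0]]'|grep -E 'contact|pos'; python3 -c "
from h import *
go(-.0345,-.072,.008)"
```

```text
eef_pos: [0.5332, -0.1572, 0.0087]
contact_force: [0.1, -6.2, -0.0]
eef_pos: [0.5331, -0.1571, 0.0087]
contact_force: [0.2, -7.8, -0.2]
local [-0.0344 -0.0573  0.0087] t 14.1333 F local [-0.8  -7.72 -0.16] toolx yaw-fence deg 89.94 tilt z [ 0.001 -0.002 -1.   ]
tool shift cm [-1.47 -0.    0.07] q [-0.27  0.68  0.59  2.02 -0.65  0.63  0.89]
```

```bash
python3 -m jog '[[0.05,0,0,0],[0.1,0,0,0],[0.1,0,0,0],[0.1,0,0,0],[0.1,0,0,0]]'|grep -E 'contact|pos'; python3 -m jog '[[0,0,0,0],[0,0,0,0]]'|grep -E 'contact|pos'; python3 -c "
from h import *
go(-.0345,-.072,.008)"
```

```text
eef_pos: [0.5331, -0.1569, 0.0088]
contact_force: [-1.0, -9.3, -0.6]
eef_pos: [0.5331, -0.1569, 0.0088]
contact_force: [1.1, -9.1, -1.2]
local [-0.0344 -0.0571  0.0088] t 14.7167 F local [-0.18 -9.19 -1.23] toolx yaw-fence deg 89.9 tilt z [ 0.001 -0.003 -1.   ]
tool shift cm [-1.49 -0.01  0.09] q [-0.28  0.68  0.6   2.02 -0.65  0.62  0.89]
```

```bash
python3 -m jog '[[0.05,0,0,0],[0.1,0,0,0],[0.1,0,0,0],[0.1,0,0,0],[0.1,0,0,0]]'|grep -E 'contact|pos'; python3 -m jog '[[0,0,0,0],[0,0,0,0]]'|grep -E 'contact|pos'; python3 -c "
from h import *
go(-.0345,-.072,.008)"
```

```text
eef_pos: [0.533, -0.1568, 0.009]
contact_force: [0.7, -11.4, -0.5]
eef_pos: [0.533, -0.1568, 0.009]
contact_force: [0.7, -9.7, -0.8]
local [-0.0345 -0.057   0.009 ] t 15.3 F local [-0.59 -9.7  -0.81] toolx yaw-fence deg 89.87 tilt z [ 0.002 -0.004 -1.   ]
tool shift cm [-1.5 -0.   0.1] q [-0.28  0.68  0.6   2.03 -0.65  0.62  0.89]
```

```bash
python3 -m jog '[[0.04,0,0,0],[0.04,0,0,0],[0.04,0,0,0],[0.04,0,0,0]]'|grep -E 'contact'; python3 -m jog '[[0,0,0,0]]'|grep contact; python3 -m jog '[[0,0,0,0]]'|grep contact
```

```text
contact_force: [1.4, -11.1, -0.4]
contact_force: [0.9, -12.7, -1.4]
contact_force: [1.1, -12.0, -1.5]
```

```bash
python3 -m jog '[[-0.15,0,0,0],[-0.3,0,0,0],[-0.6,0,0,0],[-1.2,0,0,0],[-2.2,0,0,0],[-2.5,0,-2,0],[-2.5,0,-6,0],[-2.5,0,-10,0],[-2.5,0,-14,0],[-2.5,-2,-16,-0.12],[-2.5,-6,-16,-0.24],[-2.5,-10,-16,-0.36],[-2.5,-10,-16,-0.48],[-2.5,-10,-16,-0.6],[-2.5,-10,-16,-0.72],[-2.5,-10,-16,-0.84],[-2.5,-10,-16,-0.96],[-2.5,-10,-16,-1.08],[-2.5,-10,-16,-1.2],[-2.5,-10,-16,-1.32]]'; python3 -m jog '[[0,0,0,-0.12],[0,0,0,-0.25],[0,0,0,-0.25],[0,0,0,-0.25]]' |grep contact; python3 -c "
from h import *
im,P,r=cam('top'); np.savez('t6.npz',im=im,P=P); save('c6',cv2.resize(im[180:270,240:430],None,fx=4,fy=4,interpolation=cv2.INTER_CUBIC))
l=(P[...,:2]-C)@np.c_[xf,yf]
m=(P[...,2]>.018)&(P[...,2]<.031)&(l[...,0]>-.075)&(l[...,0]<-.014)&(l[...,1]>-.1)&(l[...,1]<.08)
print(m.sum(),cv2.minAreaRect((l[m]*1000).astype(np.float32)))
m=(P[...,2]>.085)&(P[...,2]<.115)&(abs(l[...,0])<.03)&(abs(l[...,1]-.07)<.05); print('tab',m.sum(),l[m].min(0),l[m].max(0)) if m.any() else 0
m=(P[...,2]>.05)&(P[...,2]<.066)&(l[...,0]<-.02)&(l[...,0]>-.07)&(abs(l[...,1]-.07)<.05); print('arm',m.sum(),l[m].min(0),l[m].max(0))
go(-.03,.08,.17)"
```

```text
t: 17.47
eef_pos: [0.4367, -0.1916, 0.1686]
tool_rot: [-0.0, 0.055, 0.998, 0.0]
contact_force: [0.0, -0.0, -0.0]
gripper_width: -0.001
grasp_force: 0.0
contact_force: [-0.2, -0.2, 0.2]
860 ((-35.42087936401367, 9.147659301757812), (119.20636749267578, 42.695377349853516), 89.89010620117188)
tab 41 [-0.00413388  0.06669273] [0.00405719 0.08764682]
arm 120 [-0.06134297  0.06911364] [-0.02004301  0.08550322]
local [-0.1345 -0.0786  0.1685] t 17.85 F local [-0.24  0.59  0.22] toolx yaw-fence deg -180.29 tilt z [-0.  0. -1.]
tool shift cm [-10.37  15.91  -0.14] q [-0.16  0.25  0.52  2.11 -0.17  0.83  2.16]
```

View pics/c6.png

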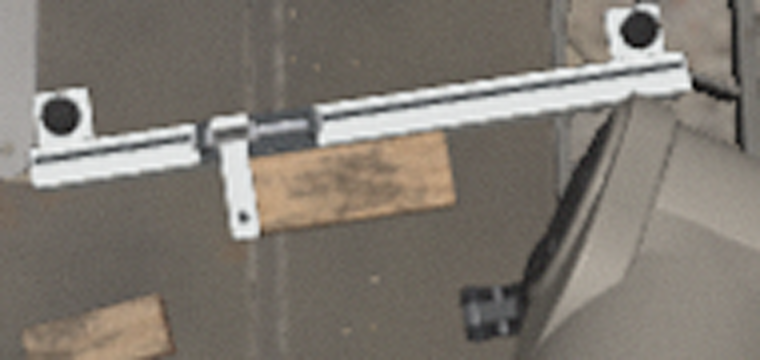

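```bash
python3 -m jog '[[-2,3,0,0],[-4,6,0,0],[-6,9,0,0],[-8,12,0,0],[-10,15,0,0],[-10.37,15.65,0,-0.005],[-10.37,15.65,0,-0.005],[-10.37,15.65,3,-0.005],[-10.37,15.65,5,-0.005],[-10.37,15.65,6.5,-0.005],[-10.37,15.65,6.85,-0.005],[-10.37,15.65,6.85,-0.005],[-10.37,15.65,6.85,-0.005]]' |grep contact; python3 -c "
from h import *
go(-.0145,.0775,.098)"
```

```text
contact_force: [0.3, -0.7, -0.8]
local [-0.0306  0.0769  0.1006] t 18.9333 F local [ 0.22 -0.76 -0.78] toolx yaw-fence deg -179.9 tilt z [ 0. -0. -1.]
tool shift cm [-1.61  0.06  0.26] q [-0.39  0.42  0.39  2.06 -0.24  0.71  1.86]
```

```bash
python3 -m jog '[[-0.8,0.05,0.26,0],[-1.6,0.05,0.26,0],[-2.1,0.05,0.3,0],[-2.5,0.05,0.35,0],[-2.9,0.05,0.4,0],[-3.3,0.05,0.46,0],[-3.7,0.05,0.6,0],[-4.1,0.05,0.8,0],[-4.45,0.05,1.05,0],[-4.8,0.05,1.3,0],[-5.1,0.05,1.6,0],[-5.4,0.05,1.9,0],[-5.65,0.05,2.27,0],[-5.9,0.05,2.65,0],[-6.05,0.05,3.1,0],[-6.2,0.05,3.5,0],[-6.3,0.05,3.9,0],[-6.35,0.05,4.2,0],[-6.35,0.05,4.35,0],[-6.35,0.05,4.35,0]]'; python3 -m jog '[[0,0,0.05,0],[0,0,0.1,0],[0,0,0.1,0],[0,0,0.1,0]]' |grep contact;python3 -c "
from h import *
go(.033,.0775,.0562)"
```

```text
t: 20.6
eef_pos: [0.5819, -0.0131, 0.0566]
tool_rot: [0.0, -0.07, 0.998, 0.0]
contact_force: [1.2, -0.3, 5.6]
gripper_width: 0.001
grasp_force: 2.1
contact_force: [0.6, -0.9, 8.9]
local [0.0334 0.0788 0.0563] t 20.9333 F local [ 0.52 -1.02  8.88] toolx yaw-fence deg -179.77 tilt z [ 0.001  0.001 -1.   ]
tool shift cm [ 0.04 -0.13  0.01] q [-0.35  0.57  0.35  1.93 -0.3   0.69  1.89]
```

```bash
python3 -m jog '[[0,0,-0.5,0],[0,0,-1.5,0],[0,0,-4,0],[0,0,-8,0],[0,0,-12,0],[0,0,-14,0],[0,4,-14,0],[0,8,-14,0],[0,12,-14,0],[0,16,-14,0],[0,20,-14,0],[0,24,-14,0],[0,26,-14,0],[0,26,-14,0],[0,26,-14,0],[0,26,-14,0]]' |grep -E 'contact|t:|pos'; python3 -c "
from h import *
im,P,r=cam('top'); save('c7',cv2.resize(im[130:280,170:430],None,fx=3,fy=3,interpolation=cv2.INTER_CUBIC))
l=(P[...,:2]-C)@np.c_[xf,yf]
m=(P[...,2]>.018)&(P[...,2]<.031)&(l[...,0]>-.075)&(l[...,0]<-.014)&(l[...,1]>-.1)&(l[...,1]<.08)
print(m.sum(),cv2.minAreaRect((l[m]*1000).astype(np.float32)))
m=(P[...,2]>.105)&(P[...,2]<.125)&(abs(l[...,0])<.07)&(abs(l[...,1]-.07)<.05); print('armtop',m.sum(),l[m].min(0),l[m].max(0))"
```

```text
t: 22.27
eef_pos: [0.5452, 0.2429, 0.1955]
tool_rot: [-0.0, -0.069, 0.998, -0.001]
contact_force: [0.6, -0.7, 0.1]
866 ((-35.463130950927734, 9.216140747070312), (119.54786682128906, 42.8264045715332), 89.93499755859375)
armtop 159 [-0.04495687  0.0690957 ] [0.00891268 0.085445  ]
```

View pics/c7.png

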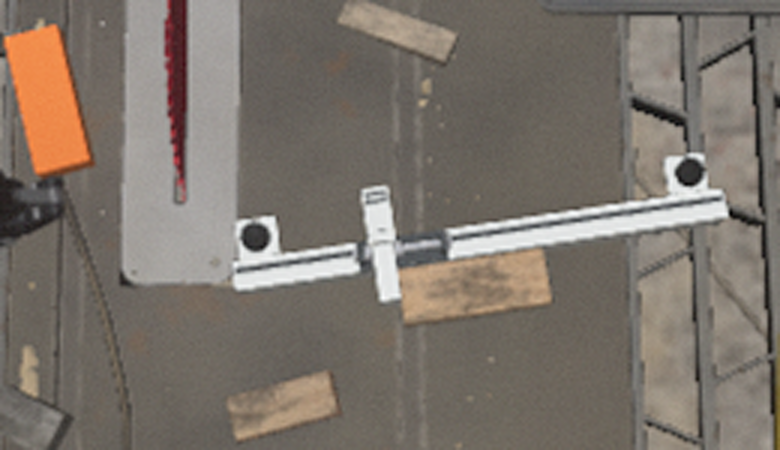

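```bash
python3 -c "
from station import bot
print(bot.hand_in())"
```

```text
the job is handed in; nothing more can be done
None
```

I handed the job in at about 22 s. The block lies flat on the fence where the stop gauged it, after a push of about 11–12 N with the stop home. The stop is back up, and the other blocks look untouched in the last top picture.

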